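Complete the lunch-tin layer on the warming tray

TASK

Finish the interlocking layer of lunch tins on the warming tray: slide the two orange-lidded tins over the plate, without lifting them, into the two outlined spaces, one crosswise along the back fence and the other lengthwise in the front row. When the layer is complete, turn the selector to the red mark. Leave the three blue-lidded tins in their places and the mug and bowl alone.

Things in the scene. Friction and masses are not known exactly. Their poses are not given: they have to be found in the camera images.
- tray: fixed warming tray; origin on the counter, x to its back fence, y to its left fence. Black plate, top at z 30 mm, x -215 to 115, y -225 to 170; near and right edges open. Steel fences 8 thick, 20 above the plate, inner faces at x 115 and y 170. Control end y -325 to -225, 30 high. Layer of five: two tins crosswise along the back fence, three lengthwise before them; outlines mark the free spaces
- slot_cross (a point): centre, on the plate, of the free crosswise space (tin's long side along tray y): tray x 85, y 35 mm, against the back fence and the right end of laid_cross. laid_row2 reaches partly in front of it; the passage between it and the fence is about 3 mm wider than a tin, so the tin goes in along the fence from the right, before slot_row is filled
- slot_row (a point): centre, on the plate, of the free lengthwise space (tin's long side along tray x): tray x 10, y 20 mm, right of laid_row2 and in front of the tin in slot_cross
- tin_a: loose steel lunch tin with an orange lid, 89 x 59 x 45 mm (long side = its x axis, z up), 0.3 kg; origin at the centre of its underside. Starts on the right back part of the plate, roughly crosswise
- tin_b: loose steel lunch tin with an orange lid, the same as tin_a, 89 x 59 x 45 mm (long side = its x axis, z up), 0.3 kg; origin at the centre of its underside. Starts on the near part of the plate, roughly lengthwise
- laid_cross: loose lunch tin with a blue lid, already laid crosswise in the back left corner, 89 x 59 x 45 mm (long side = its x axis, z up), 0.3 kg; origin at the centre of its underside
- laid_row1: loose lunch tin with a blue lid, already laid lengthwise at the left fence, 89 x 59 x 45 mm (long side = its x axis, z up), 0.3 kg; origin at the centre of its underside
- laid_row2: loose lunch tin with a blue lid, already laid lengthwise beside laid_row1, 89 x 59 x 45 mm (long side = its x axis, z up), 0.3 kg; origin at the centre of its underside
- selector (a joint): selector's angle (rad), growing clockwise from above, end stops at 0 and 1.8; friction holds it where it is left. Four dots on the steel lie at 0, 0.6, 1.2 and 1.8; the large red one is 1.2. It starts between 0 and 0.8. The grip bar's white pointer stands at 0.9 - joint from the tray's x axis (counter-clockwise positive). Needs under 0.1 N m
- selector_grip (a point): point on the selector's upright axis at x = -60, y = -275 mm in the tray frame, 55 mm above the counter, amid its grip bar (56 long, 12 wide, from 41 to 67 mm above the counter; below it a disc of 60 mm diameter)
- selector_tip (a point): pointer end of the grip bar, on its top, 28 mm from the axis
- mug: white enamel mug, 84 mm across, 85 high, handle at its +y; bystander, origin under its centre
- bowl: clear glass bowl, 150 mm across, 65 high; bystander, origin under its centre

How it is judged:
By the outcome, as a careful person would: the job done as asked, in the order asked, and still so for the second after the job is handed in, with the robot touching nothing.
It also fails if it takes over 72 s, if anything falls off the work surface, if the arm or the gripper's body presses on something with over 40 N, if the wrist force passes 120 N, or if a joint passes its speed limit or range.

ROBOT

A 6-joint arm with a two-finger parallel gripper is mounted at the origin on the work surface. World frame = base frame: x ahead of the robot, y to its left, z up, the work surface at z = 0. Lengths are in mm, angles in rad, forces in N, time in s.
With the tool pointing down it reaches from about 300 to 1000 mm from the base axis. Payload 5.1 kg.
Tool frame: the origin (TCP) lies midway between the tips of the shut fingers; the grasp point (between the pads) lies 19 mm behind it; z points along the fingers, y is the line along which they close (so a half turn about z gives the same grasp; the last joint's range is limited). The gripper opens to 95 mm and grips with 3 to 60 N. Pads are 20 mm wide; open, the fingers measure 119 mm over their backs; the gripper's body (75 mm by 180 mm) begins 59 mm behind the grasp point.
Start: joints at [-1.305, 0.124, 1.65, -0, 1.367, -0.083], TCP at [222.118, -610.859, 214.656] pointing down, gripper open.
Joint ranges: [-2.61, 2.61], [-1.02, 2.33], [0.03, 2.71], [-1.35, 4.49], [0.32, 2.68], [-2.91, 2.91]. Speed limits (rad/s): [2.57, 2.57, 3.14, 3.14, 3.14, 3.14].

INTERFACE

Orientations are given as a rotation vector (axis times angle).
In Python, from workcell import read_state, grab_frame, calibration, sign_off gives the robot as it stands.
- The arm moves only by the tool drive_tool, never from a script. Its argument "moves" is a list of rows, each an object with "delta_pos": the shift along the tool's x, y, z as a fraction of full scale, a list of three; "rotation": the turn, a rotation vector about the tool's x, y, z as a fraction of full scale, a list of three; "jaw": the opening, from 0 (shut) to 1 (fully open). A call has 1 to 10 rows; each row shifts and turns the commanded pose from where the row before left it, along the tool's axes as they then stand; what a row does not reach is not made up. Full scale, the value 1, is 250 mm for a shift and pi rad for a turn. A row lasts 1/12 s, in which the tool goes at most 41.7 mm and 7.16 degrees, less where a joint would pass 70% of its speed; a pose out of reach is approached as far as the arm can. A call with a number of a shift or a turn outside -1 to 1 is refused whole. A call with a gripper value outside its range is refused whole. The fingers move at their own pace and stop on an object; the grip force is fixed at half the most. Time passes only in rows, so rows that do not move let the fingers close. It gives the time, the measured TCP pose, the force, the opening and the grip force at its end, in the units of the state.
- read_state(): the state, without advancing time (a new reading comes with each control period).
- grab_frame(name): name is "scene" or "top" or "wrist"; returns the picture (420x560x3 uint8, red, green, blue); there is no depth.
- calibration(name): a dict with "K" (3x3 intrinsics, pixels), "R" (3x3) and "t" (3): a world point X has camera coordinates R X + t. Camera axes: x right, y down, z forward; pixel columns grow to the right and rows downward; lengths in mm; the calibration is good to about 2 mm. A picture is of the moment at which its call begins: read the wrist's pose just before it. calibration takes no time and is no camera call; for the wrist camera it gives the pose at the moment of the call.
- sign_off(): hands the job in; it is judged then, once.
The state is a dict: "time_s": time; "qpos": joint angles; "joint_vel": joint speeds; "tau": joint torques, N m; "tcp_pos": TCP position; "tool_rot": TCP orientation; "contact_force": force on the tool from outside, world axes, zero at the start; "wrist_torque": the same for the moment, N m; "finger_gap": finger opening in mm; "finger_force": force on a finger pad.
Only numpy, scipy, OpenCV 4.12 (cv2) and the standard library are available. Lean on these libraries where they do the work, as an engineer would, in place of code of your own. Each camera call takes 0.05 s, during which the arm holds its last target. There are 200 camera calls.

## Working session

There is one attempt and no reset: what is moved stays moved. The work goes in short steps, Python scripts to look and compute and a tool call to move; the robot and the scene stay as the last step left them, time stands still between calls to the robot, and variables do not carry over. Pictures are saved under pics/ and viewed, at most 10 in all, crops included, and the job is handed in when it is done.

Besides the shell and the picture viewer there is one more tool, called after "Call:" by a JSON object that holds its "fn" and its "kwargs", one argument or row to a line. drive_tool: Moves the arm, as the interface text tells. Shift numbers are shares of 250 mm and turn numbers shares of pi rad, none past 1 either way. Its arguments: {"type":"object","properties":{"moves":{"type":"array"}},"required":["moves"]}

```bash
mkdir -p pics; ls
python3 - <<'E'
from workcell import *
import cv2,numpy as np
s=read_state();print(s)
for n in("top","scene"):
    c=calibration(n);print(n,c);im=grab_frame(n);cv2.imwrite(f"pics/{n}0.png",im[:,:,::-1])
E
```

```text
pics
{'time_s': 0.0, 'qpos': array([-1.30460528e+00,  1.24504052e-01,  1.65164639e+00, -5.01220659e-05,
        1.36748952e+00, -8.25911258e-02]), 'joint_vel': array([ 0.00034445,  0.0013602 , -0.0002547 ,  0.00235445,  0.00114484,
       -0.00250275]), 'tau': array([-2.36122032e-03, -4.17609322e+01, -3.59927845e+01,  7.74015742e-02,
        4.92833974e-02, -1.48173767e-04]), 'tcp_pos': array([ 221.93780374, -610.26516366,  213.40404834]), 'tool_rot': array([-3.09193603e+00, -5.44755768e-01,  3.71333469e-04]), 'contact_force': array([ 0.15659274, -0.73342161, -0.2710099 ]), 'wrist_torque': array([-0.0024146 , -0.00803009,  0.04708476]), 'finger_force': 0.0, 'finger_gap': 94.95963848729468}
top {'K': array([[407.96793694,   0.        , 276.13529423],
       [  0.        , 407.96793694, 206.43059739],
       [  0.        ,   0.        ,   1.        ]]), 'R': array([[ 0.01342715, -0.99985265, -0.01069536],
       [-0.9974355 , -0.01264113, -0.07044593],
       [ 0.07030035,  0.01161382, -0.99745826]]), 't': array([ -33.78895104,  562.39410785, 1152.92218606])}
scene {'K': array([[527.58342715,   0.        , 280.14654205],
       [  0.        , 527.58342715, 208.89146689],
       [  0.        ,   0.        ,   1.        ]]), 'R': array([[ 0.23498751,  0.97188741, -0.01468755],
       [ 0.57967254, -0.15225341, -0.800499  ],
       [-0.78023113,  0.17959329, -0.5991541 ]]), 't': array([ -91.09107908, -277.97504147, 2160.26478759])}
```

View pics/top0.png

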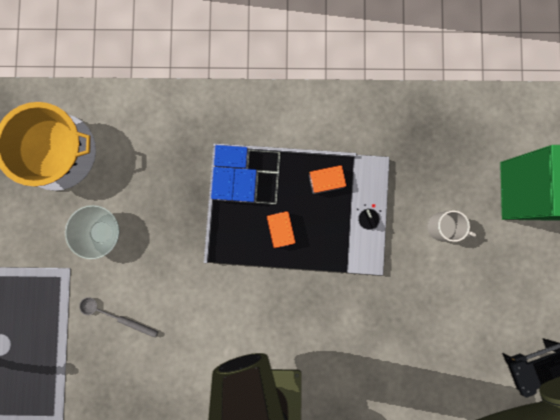

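View pics/scene0.png

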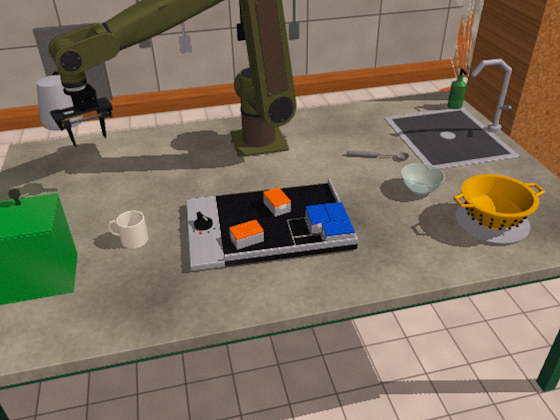

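Top view: the tray spans columns 205–388 and rows 145–275, with the back fence at the top. The orange tins are at about (327,179), which is tin_a, and (281,229), which is tin_b. The blue tins are at top left, the selector is at (369,217) with its white pointer up, and the mug and bowl are clear of the tray. Next I'll get a rough measurement.

```bash
cat > h.py <<'E'
from workcell import *
import cv2,numpy as np
from scipy.spatial.transform import Rotation as Ro
def ray(c,uv,z):
    uv=np.atleast_2d(uv); d=np.c_[uv,np.ones(len(uv))]@np.linalg.inv(c["K"]).T@c["R"]
    o=-c["R"].T@c["t"]; return (o+d*((z-o[2])/d[:,2])[:,None])[:,:2]
def proj(c,X):
    p=(np.atleast_2d(X)@c["R"].T+c["t"])@c["K"].T; return p[:,:2]/p[:,2:]
def mask(im,kind):
    h=cv2.cvtColor(im,cv2.COLOR_RGB2HSV); lo,hi=dict(orange=((5,170,120),(16,255,255)),blue=((105,150,60),(125,255,255)),red=((0,150,100),(3,255,255)))[kind]
    return cv2.inRange(h,lo,hi)
def rects(c,im,kind,z,amin=100):
    out=[]
    for k in cv2.findContours(mask(im,kind),cv2.RETR_EXTERNAL,cv2.CHAIN_APPROX_NONE)[0]:
        if cv2.contourArea(k)<amin: continue
        p=ray(c,k[:,0,:].astype(float),z); (x,y),(w,h),a=cv2.minAreaRect((p).astype(np.float32))
        if w<h: w,h,a=h,w,a-90
        out.append((round(x,1),round(y,1),round(w,1),round(h,1),round((a+90)%180-90,1)))
    return out
E
python3 - <<'E'
from h import *
c=calibration("top");im=grab_frame("top")
for k in("orange","blue"):print(k,rects(c,im,k,75))
print("red",rects(c,im,"red",30,2))
h=cv2.cvtColor(im,cv2.COLOR_RGB2HSV)
print("corners",ray(c,[[389,157],[383,274],[354,155],[348,271],[206,262],[214,145]],30).round(0))
print("sel",ray(c,[[369,217]],60)); s=read_state();print(Ro.from_rotvec(s["tool_rot"]).as_matrix().round(3))
w=calibration("wrist");R=Ro.from_rotvec(s["tool_rot"]).as_matrix();print(w["K"],"cam in tool",(R.T@(-w["R"].T@w["t"]-s["tcp_pos"])).round(1),(w["R"]@R).round(3))
E
```

```text
orange [(497.4, -39.7, 90.3, 60.4, 13.4), (637.7, -167.3, 89.4, 60.7, -77.9)]
blue [(649.7, 89.7, 149.3, 117.5, -3.3)]
red []
corners [[ 708. -348.]
 [ 376. -329.]
 [ 713. -248.]
 [ 383. -231.]
 [ 402.  170.]
 [ 737.  155.]]
sel [[ 533.91977791 -283.91068823]]
[[ 0.94   0.342 -0.   ]
 [ 0.342 -0.94   0.002]
 [ 0.    -0.002 -1.   ]]
[[333.63256085   0.         278.71671509]
 [  0.         333.63256085 213.36953066]
 [  0.           0.           1.        ]] cam in tool [ 6.740e+01  1.000e-01 -1.698e+02] [[-0.001  1.    -0.001]
 [-0.97  -0.001 -0.244]
 [-0.244  0.001  0.97 ]]
```

Call:
{"fn": "drive_tool", "kwargs": {
  "moves": [
    {"delta_pos": [0.087,-0.075,-0.021],"rotation": [0,0,0],"jaw": 1},
    {"delta_pos": [0.087,-0.075,-0.021],"rotation": [0,0,0],"jaw": 1},
    {"delta_pos": [0.087,-0.075,-0.021],"rotation": [0,0,0],"jaw": 1},
    {"delta_pos": [0.087,-0.075,-0.021],"rotation": [0,0,0],"jaw": 1},
    {"delta_pos": [0.087,-0.075,-0.021],"rotation": [0,0,0],"jaw": 1},
    {"delta_pos": [0.087,-0.075,-0.021],"rotation": [0,0,0],"jaw": 1},
    {"delta_pos": [0.087,-0.075,-0.021],"rotation": [0,0,0],"jaw": 1},
    {"delta_pos": [0.087,-0.075,-0.021],"rotation": [0,0,0],"jaw": 1},
    {"delta_pos": [0.087,-0.075,-0.021],"rotation": [0,0,0],"jaw": 1},
    {"delta_pos": [0.087,-0.075,-0.021],"rotation": [0,0,0],"jaw": 1}
  ]
}}

```text
time_s: 0.98
tcp_pos: [362.8, -358.8, 267.1]
tool_rot: [-3.094, -0.545, 0.0]
contact_force: [0.2, 0.1, 0.8]
finger_gap: 95.7
finger_force: 0.0
```

Call:
{"fn": "drive_tool", "kwargs": {
  "moves": [
    {"delta_pos": [0.087,-0.075,-0.021],"rotation": [0,0,0],"jaw": 1},
    {"delta_pos": [0.087,-0.075,-0.021],"rotation": [0,0,0],"jaw": 1},
    {"delta_pos": [0.087,-0.075,-0.021],"rotation": [0,0,0],"jaw": 1},
    {"delta_pos": [0.087,-0.075,-0.021],"rotation": [0,0,0],"jaw": 1},
    {"delta_pos": [0.087,-0.075,-0.021],"rotation": [0,0,0],"jaw": 1},
    {"delta_pos": [0.087,-0.075,-0.021],"rotation": [0,0,0],"jaw": 1},
    {"delta_pos": [0.087,-0.075,-0.021],"rotation": [0,0,0],"jaw": 1},
    {"delta_pos": [0.087,-0.075,-0.021],"rotation": [0,0,0],"jaw": 1},
    {"delta_pos": [0.087,-0.075,-0.021],"rotation": [0,0,0],"jaw": 1},
    {"delta_pos": [0.087,-0.075,-0.021],"rotation": [0,0,0],"jaw": 1}
  ]
}}

```text
time_s: 1.82
tcp_pos: [503.1, -108.3, 319.6]
tool_rot: [-3.094, -0.545, 0.0]
contact_force: [0.6, 0.2, 0.4]
finger_gap: 95.3
finger_force: 0.0
```

Call:
{"fn": "drive_tool", "kwargs": {
  "moves": [
    {"delta_pos": [0.087,-0.075,-0.021],"rotation": [0,0,0],"jaw": 1},
    {"delta_pos": [0.087,-0.075,-0.021],"rotation": [0,0,0],"jaw": 1},
    {"delta_pos": [0,0,0],"rotation": [0,0,0.0324],"jaw": 1},
    {"delta_pos": [0,0,0],"rotation": [0,0,0.0324],"jaw": 1},
    {"delta_pos": [0,0,0],"rotation": [0,0,0.0324],"jaw": 1},
    {"delta_pos": [0,0,0],"rotation": [0,0,0.0324],"jaw": 1},
    {"delta_pos": [0,0,0],"rotation": [0,0,0],"jaw": 1},
    {"delta_pos": [0,0,0],"rotation": [0,0,0],"jaw": 1}
  ]
}}

```text
time_s: 2.48
tcp_pos: [530.7, -59.6, 329.8]
tool_rot: [-3.14, 0.088, 0.001]
contact_force: [0.6, -0.8, 0.2]
finger_gap: 95.0
finger_force: 0.0
```

Run:
```python
from h import *
s=read_state();c=calibration("wrist");im=grab_frame("wrist");cv2.imwrite("pics/w1.png",im[:,:,::-1]);np.savez("w1.npz",im=im,**c)
R=Ro.from_rotvec(s["tool_rot"]).as_matrix();print(s["time_s"],s["tcp_pos"],np.degrees(np.arctan2(R[1,0],R[0,0])))
for k in("orange","blue"):print(k,rects(c,im,k,75))
print("red",rects(c,im,"red",30,2))
```

```text
2.4833 [530.67231119 -59.60700887 329.82814203] -3.1946244248242417
orange []
blue [(621.1, 89.5, 118.5, 88.2, 86.8), (698.1, 99.4, 88.9, 57.8, 86.8)]
red [(568.8, -304.0, 8.2, 8.2, 45.0)]
```

View pics/w1.png

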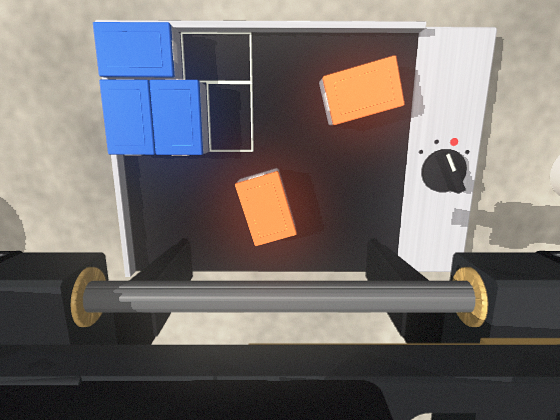

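The wrist view shows the blue tins at top left and the outlines at (217,57) and (230,117). tin_a is at (362,90) and tin_b at (266,207). The selector is at (444,170) with the red dot at (454,142).

```bash
sed -i 's/(5,170,120),(16,255,255)/(4,110,170),(22,255,255)/' h.py
python3 - <<'E'
from h import *
d=np.load("w1.npz");c={k:d[k] for k in("K","R","t")};im=d["im"]
print(rects(c,im,"orange",75,300))
# white outline corners of slots
h=cv2.cvtColor(im,cv2.COLOR_RGB2HSV);m=cv2.inRange(h,(0,0,150),(180,60,255));m[:,:150]=0;m[:33]=0;m[200:]=0;m[:,270:]=0
# right outline vertical line, outer corners
ys,xs=np.nonzero(m);p=ray(c,np.c_[xs,ys].astype(float),30)
a=-.0565;T=np.array([[np.cos(a),np.sin(a)],[-np.sin(a),np.cos(a)]])
q=(p-[605.5,-20.2])@T.T
for k in range(2):print(np.histogram(q[:,k],bins=np.arange(-60,130,2)) [0].tolist())
# selector
k=proj(c,[530.2,-291.5,67])[0];print("axis px",k)
m=cv2.inRange(h,(0,0,170),(180,80,255));x0,y0=k.astype(int);w=np.zeros_like(m);cv2.circle(w,(x0,y0),19,255,-1);m&=w
n,l,st,ce=cv2.connectedComponentsWithStats(m);print(st,ce)
i=1+np.argmax(st[1:,4]);ys,xs=np.nonzero(l==i);P=ray(c,np.c_[xs,ys].astype(float),67);print(P.round(1)[[0,-1]],P.mean(0), np.degrees(cv2.fitLine(P.astype(np.float32),2,0,.01,.01)[:2].ravel()))
E
```

```text
[(360.9, -325.4, 90.9, 31.4, 27.8), (498.3, -41.5, 89.3, 58.6, 13.3), (637.6, -168.1, 89.4, 58.5, -77.7)]
[0, 0, 0, 0, 0, 0, 0, 0, 0, 0, 6, 0, 0, 85, 3, 6, 3, 5, 3, 6, 3, 6, 3, 6, 3, 6, 3, 6, 3, 6, 3, 7, 2, 6, 3, 6, 3, 6, 3, 6, 6, 3, 6, 4, 7, 5, 10, 7, 4, 8, 4, 8, 3, 6, 6, 3, 6, 91, 52, 26, 4, 8, 8, 3, 6, 6, 3, 6, 6, 3, 7, 4, 11, 8, 7, 6, 7, 7, 4, 9, 14, 6, 12, 11, 5, 8, 6, 70, 0, 0, 0, 0, 0, 0]
[0, 0, 0, 0, 0, 0, 0, 0, 0, 0, 0, 0, 0, 0, 2, 2, 3, 2, 5, 2, 3, 5, 2, 6, 2, 74, 184, 18, 15, 11, 14, 11, 11, 14, 11, 11, 12, 8, 11, 8, 10, 9, 9, 9, 7, 13, 6, 13, 6, 12, 6, 12, 7, 9, 9, 76, 3, 3, 3, 3, 2, 2, 1, 2, 1, 2, 1, 2, 2, 8, 59, 1, 4, 2, 3, 5, 20, 1, 2, 1, 2, 2, 2, 0, 0, 0, 0, 0, 0, 0, 0, 0, 0, 0]
axis px [456.49386628 173.14649358]
[[     0      0    560    420 234962]
 [   447    156      9     15     57]
 [   464    156      1      1      1]
 [   464    157     12     32    180]] [[279.31214835 209.53915952]
 [450.89473684 163.10526316]
 [464.         156.        ]
 [469.41111111 173.37222222]]
[[ 550.4 -302.2]
 [ 509.8 -306.7]] [ 528.89479062 -308.28013869] [57.284145  1.154412]
```

Call:
{"fn": "drive_tool", "kwargs": {
  "moves": [
    {"delta_pos": [0.0682,0.0722,0],"rotation": [0,0,0],"jaw": 1},
    {"delta_pos": [0.0682,0.0722,0],"rotation": [0,0,0],"jaw": 1},
    {"delta_pos": [0.0682,0.0722,0],"rotation": [0,0,0],"jaw": 1},
    {"delta_pos": [0.0682,0.0722,0],"rotation": [0,0,0],"jaw": 1},
    {"delta_pos": [0.0682,0.0722,0],"rotation": [0,0,0],"jaw": 1},
    {"delta_pos": [0.0682,0.0722,0],"rotation": [0,0,0],"jaw": 1},
    {"delta_pos": [0.0682,0.0722,0],"rotation": [0,0,0],"jaw": 1}
  ]
}}

```text
time_s: 3.12
tcp_pos: [643.2, -193.9, 329.9]
tool_rot: [-3.14, 0.089, 0.001]
contact_force: [-0.2, 0.7, 0.4]
finger_gap: 95.0
finger_force: 0.0
```

Call:
{"fn": "drive_tool", "kwargs": {
  "moves": [
    {"delta_pos": [0,0,0.0533],"rotation": [0,0,-0.0391],"jaw": 1},
    {"delta_pos": [0,0,0.0533],"rotation": [0,0,-0.0391],"jaw": 1},
    {"delta_pos": [0,0,0.0533],"rotation": [0,0,-0.0391],"jaw": 1},
    {"delta_pos": [0,0,0.0533],"rotation": [0,0,-0.0391],"jaw": 1},
    {"delta_pos": [0,0,0.0533],"rotation": [0,0,-0.0391],"jaw": 1},
    {"delta_pos": [0,0,0.0533],"rotation": [0,0,-0.0391],"jaw": 1},
    {"delta_pos": [0,0,0.0533],"rotation": [0,0,-0.0391],"jaw": 1},
    {"delta_pos": [0,0,0.0533],"rotation": [0,0,-0.0391],"jaw": 1}
  ]
}}

```text
time_s: 3.78
tcp_pos: [642.5, -192.9, 222.7]
tool_rot: [-2.806, -1.412, 0.0]
contact_force: [0.6, 0.4, -0.4]
finger_gap: 95.3
finger_force: 0.0
```

Call:
{"fn": "drive_tool", "kwargs": {
  "moves": [
    {"delta_pos": [0,0,0.0533],"rotation": [0,0,-0.0391],"jaw": 1},
    {"delta_pos": [0,0,0.0533],"rotation": [0,0,-0.0391],"jaw": 1},
    {"delta_pos": [0,0,0.0533],"rotation": [0,0,-0.0391],"jaw": 1},
    {"delta_pos": [0,0,0.0533],"rotation": [0,0,-0.0391],"jaw": 1},
    {"delta_pos": [0,0,0.0533],"rotation": [0,0,-0.0391],"jaw": 1},
    {"delta_pos": [0,0,0.0533],"rotation": [0,0,-0.0391],"jaw": 1},
    {"delta_pos": [0,0,0.0533],"rotation": [0,0,-0.0391],"jaw": 1},
    {"delta_pos": [0,0,0],"rotation": [0,0,0],"jaw": 1},
    {"delta_pos": [0,0,0],"rotation": [0,0,0],"jaw": 1}
  ]
}}

```text
time_s: 4.53
tcp_pos: [641.9, -192.6, 129.2]
tool_rot: [-1.973, -2.442, 0.001]
contact_force: [-0.6, -1.0, 0.2]
finger_gap: 94.8
finger_force: 0.0
```

```bash
cat >> h.py <<'E'
A=-0.0565;O=np.array([605.5,-20.2])
def w2t(p): return Ro.from_euler("z",-A).apply(np.r_[np.array(p)[:2]-O,0])[:2]
def t2w(p): return O+Ro.from_euler("z",A).apply(np.r_[p,0])[:2]
def stat():
    s=read_state();R=Ro.from_rotvec(s["tool_rot"]).as_matrix();print("t",s["time_s"],"tcp",s["tcp_pos"].round(1),"tray",w2t(s["tcp_pos"]).round(1),"yaw-tray",np.degrees(np.arctan2(R[1,0],R[0,0])-A).round(2),"F",s["contact_force"].round(1),s["finger_gap"].round(1),s["finger_force"],"q6",s["qpos"][5].round(2));return s,R
def go(p):
    s,R=stat();print("delta tool /250:",(R.T@(np.array(p)-s["tcp_pos"])/250).round(4))
E
python3 - <<'E'
from h import *
go([642.9,-192.5,55])
E
```

```text
Traceback (most recent call last):
  File "h.py", line 26, in go
    s,R=stat();print("delta tool /250:",(R.T@(np.array(p)-s["tcp_pos"])/250).round(4))
        ~~~~^^
  File "h.py", line 24, in stat
    s=read_state();R=Ro.from_rotvec(s["tool_rot"]).as_matrix();print("t",s["time_s"],"tcp",s["tcp_pos"].round(1),"tray",w2t(s["tcp_pos"]).round(1),"yaw-tray",np.degrees(np.arctan2(R[1,0],R[0,0])-A).round(2),"F",s["contact_force"].round(1),s["finger_gap"].round(1),s["finger_force"],"q6",s["qpos"][5].round(2));return s,R
                                                                                                                                                                                                                                               ^^^^^^^^^^^^^^^^^^^^^
AttributeError: 'float' object has no attribute 'round'
```

Call:
{"fn": "drive_tool", "kwargs": {
  "moves": [
    {"delta_pos": [0,0,0.05],"rotation": [0,0,0],"jaw": 1},
    {"delta_pos": [0,0,0.05],"rotation": [0,0,0],"jaw": 1},
    {"delta_pos": [0,0,0.05],"rotation": [0,0,0],"jaw": 1},
    {"delta_pos": [0,0,0.05],"rotation": [0,0,0],"jaw": 1},
    {"delta_pos": [0,0,0.05],"rotation": [0,0,0],"jaw": 1},
    {"delta_pos": [0,0,0.05],"rotation": [0,0,0],"jaw": 1},
    {"delta_pos": [0,0,0],"rotation": [0,0,0],"jaw": 0.7},
    {"delta_pos": [0,0,0],"rotation": [0,0,0],"jaw": 0.5},
    {"delta_pos": [0,0,0],"rotation": [0,0,0],"jaw": 0.5},
    {"delta_pos": [0,0,0],"rotation": [0,0,0],"jaw": 0.5}
  ]
}}

```text
time_s: 5.37
tcp_pos: [643.4, -193.0, 56.4]
tool_rot: [1.971, 2.444, 0.001]
contact_force: [-0.1, 0.2, 0.4]
finger_gap: 73.6
finger_force: 0.0
```

```bash
sed -i 's/s\["finger_gap"\].round(1)/round(s["finger_gap"],1)/; s/s\["qpos"\]\[5\].round(2)/s["qpos"].round(2)/' h.py
python3 - <<'E'
from h import *
s,R=stat();c=calibration("wrist");im=grab_frame("wrist");cv2.imwrite("pics/w2.png",im[:,:,::-1])
print(rects(c,im,"orange",75,300),rects(c,im,"blue",75,300))
c=calibration("top");im=grab_frame("top");print(rects(c,im,"orange",75))
E
```

```text
t 5.3667 tcp [ 643.4 -193.    56.4] tray [  47.6 -170.4] yaw-tray 105.46 F [-0.1  0.2  0.4] 73.6 0.0 q6 [-0.37  0.31  1.72  0.    1.12 -0.58]
[(751.0, -209.1, 53.2, 3.5, 12.1), (570.0, -222.0, 33.4, 8.8, 85.7), (636.4, -161.0, 73.7, 58.4, -77.8)] []
[(497.1, -39.7, 88.6, 59.2, 13.2), (726.0, 644.8, 239.6, 237.6, 46.3)]
```

View pics/w2.png

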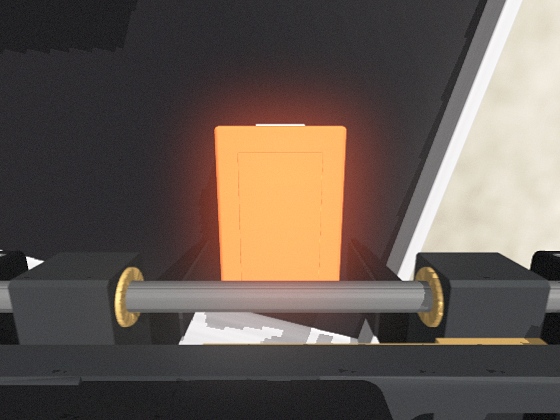

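The tin is centred between the fingers and square with the tool, with the lid spanning columns 217–345. I'll close on it.

Call:
{"fn": "drive_tool", "kwargs": {
  "moves": [
    {"delta_pos": [0,0,0],"rotation": [0,0,0],"jaw": 0.5},
    {"delta_pos": [0,0,0],"rotation": [0,0,0],"jaw": 0.5},
    {"delta_pos": [0,0,0],"rotation": [0,0,0],"jaw": 0.5},
    {"delta_pos": [0,0,0],"rotation": [0,0,0],"jaw": 0.5},
    {"delta_pos": [0,0,0],"rotation": [0,0,0],"jaw": 0.5}
  ]
}}

```text
time_s: 5.88
tcp_pos: [643.3, -193.0, 56.3]
tool_rot: [1.971, 2.444, 0.001]
contact_force: [1.1, 1.6, 3.5]
finger_gap: 58.9
finger_force: 30.0
```

Run:
```python
from h import *
s,R=stat();c=calibration("wrist");im=grab_frame("wrist")
print(rects(c,im,"orange",75,300))
# far edge of lid: 
k=max(cv2.findContours(mask(im,"orange")[:280,150:420],cv2.RETR_EXTERNAL,cv2.CHAIN_APPROX_NONE)[0],key=cv2.contourArea)[:,0]+[150,0]
p=ray(c,k.astype(float),75);q=np.array([R.T@np.r_[x-s["tcp_pos"][:2],0] for x in p]);print("tool-frame lid range",q.min(0),q.max(0))
```

```text
t 5.8833 tcp [ 643.3 -193.    56.3] tray [  47.5 -170.4] yaw-tray 105.47 F [1.1 1.6 3.5] 58.9 29.990425407886505 q6 [-0.37  0.31  1.72  0.    1.12 -0.58]
[(741.4, -211.0, 56.3, 3.5, 12.1), (635.9, -161.0, 73.7, 58.3, -78.0)]
tool-frame lid range [ -3.49141395 -29.73958931  -0.10954718] [6.96983472e+01 2.87672868e+01 4.64653377e-02]
```

Call:
{"fn": "drive_tool", "kwargs": {
  "moves": [
    {"delta_pos": [0,0,0],"rotation": [0,0,0.0287],"jaw": 0.5},
    {"delta_pos": [0,0,0],"rotation": [0,0,0.0287],"jaw": 0.5},
    {"delta_pos": [0,0,0],"rotation": [0,0,0.0287],"jaw": 0.5},
    {"delta_pos": [0.04,0.035,0],"rotation": [0,0,0],"jaw": 0.5},
    {"delta_pos": [0.04,0.035,0],"rotation": [0,0,0],"jaw": 0.5},
    {"delta_pos": [0.04,0.035,0],"rotation": [0,0,0],"jaw": 0.5},
    {"delta_pos": [0.04,0.035,0],"rotation": [0,0,0],"jaw": 0.5},
    {"delta_pos": [0,0,0],"rotation": [0,0,0],"jaw": 0.5},
    {"delta_pos": [0,0,0],"rotation": [0,0,0],"jaw": 0.5}
  ]
}}

```text
time_s: 6.68
tcp_pos: [681.3, -154.2, 56.3]
tool_rot: [2.282, 2.156, 0.005]
contact_force: [3.8, 3.3, 3.7]
finger_gap: 59.0
finger_force: 30.0
```

```bash
cat >> h.py <<'E'
def look(n,R,s):
    c=calibration("wrist");im=grab_frame("wrist");cv2.imwrite(f"pics/{n}.png",im[:,:,::-1])
    for k in("orange","blue"):
        for r in rects(c,im,k,75,300): print(k,"tray",w2t(r[:2]).round(1),r[2:4],"ang-tray",round(r[4]-np.degrees(A),1))
    return c,im
E
python3 - <<'E'
from h import *
s,R=stat();look("w3",R,s)
E
```

```text
t 6.6833 tcp [ 681.3 -154.2   56.3] tray [  83.2 -129.5] yaw-tray 89.98 F [3.8 3.3 3.7] 59.0 29.993024468421936 q6 [-0.3   0.36  1.65  0.    1.13 -0.24]
orange tray [ 175.2 -168.2] (55.8, 2.4) ang-tray -0.2
orange tray [ 82.7 -97.1] (73.3, 58.1) ang-tray 89.8
```

View pics/w3.png

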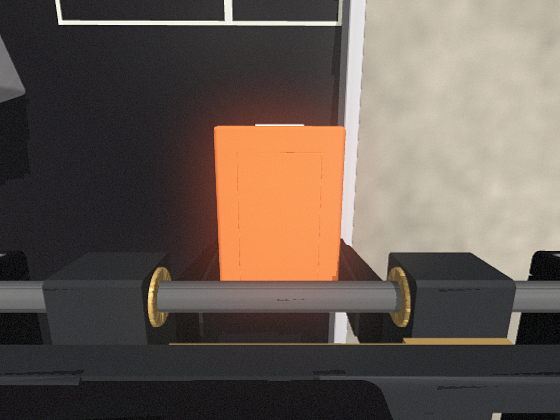

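The tin now lies along the fence, square and a couple of mm off it, with the outlines ahead at the top. I'll advance it.

Call:
{"fn": "drive_tool", "kwargs": {
  "moves": [
    {"delta_pos": [0.068,0.0012,0],"rotation": [0,0,0],"jaw": 0.5},
    {"delta_pos": [0.068,0.0012,0],"rotation": [0,0,0],"jaw": 0.5},
    {"delta_pos": [0.068,0.0012,0],"rotation": [0,0,0],"jaw": 0.5},
    {"delta_pos": [0.068,0,0],"rotation": [0,0,0],"jaw": 0.5},
    {"delta_pos": [0.068,0,0],"rotation": [0,0,0],"jaw": 0.5},
    {"delta_pos": [0,0,0],"rotation": [0,0,0],"jaw": 0.5},
    {"delta_pos": [0,0,0],"rotation": [0,0,0],"jaw": 0.5}
  ]
}}

```text
time_s: 7.32
tcp_pos: [685.7, -68.7, 56.3]
tool_rot: [-2.283, -2.157, -0.003]
contact_force: [0.7, 4.3, 7.3]
finger_gap: 59.0
finger_force: 30.0
```

Run:
```python
from h import *
s,R=stat();c,im=look("w4",R,s)
# gap edges at lid level: row2 back edge
m=mask(im,"blue");ks=[k[:,0].astype(float) for k in cv2.findContours(m,cv2.RETR_EXTERNAL,cv2.CHAIN_APPROX_NONE)[0] if len(k)>40]
for k in ks:
    q=np.array([w2t(x) for x in ray(c,k,75)]);print(q.min(0),q.max(0))
```

```text
t 7.3167 tcp [685.7 -68.7  56.3] tray [ 82.8 -43.9] yaw-tray 89.99 F [0.7 4.3 7.3] 59.0 29.986723512411118 q6 [-0.18  0.34  1.67  0.    1.13 -0.12]
orange tray [174.6 -82.5] (55.6, 2.4) ang-tray -0.1
orange tray [ 82.4 -11.5] (73.4, 58.0) ang-tray 89.7
blue tray [10.4 63. ] (88.6, 22.7) ang-tray -0.1
[-33.96440135  51.53302103] [54.59544966 74.32415687]
```

View pics/w4.png

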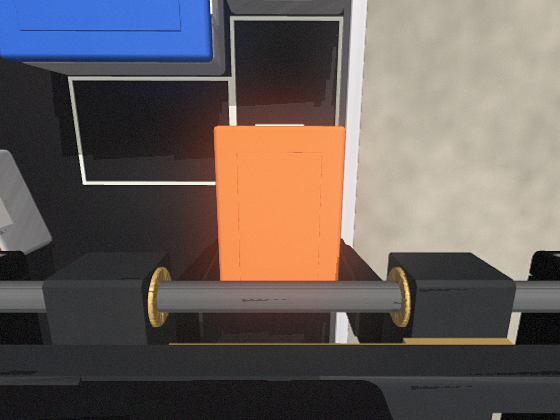

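Ahead, the front edge of tin_a (column 216) nearly lines up with the edge of laid_row2 (column 213). I'll shift about 2 mm toward the fence before entering the passage.

Call:
{"fn": "drive_tool", "kwargs": {
  "moves": [
    {"delta_pos": [0.02,0.004,0],"rotation": [0,0,0],"jaw": 0.5},
    {"delta_pos": [0.02,0.004,0],"rotation": [0,0,0],"jaw": 0.5},
    {"delta_pos": [0,0,0],"rotation": [0,0,0],"jaw": 0.5},
    {"delta_pos": [0,0,0],"rotation": [0,0,0],"jaw": 0.5}
  ]
}}

```text
time_s: 7.7
tcp_pos: [687.9, -61.7, 56.3]
tool_rot: [2.283, 2.156, -0.002]
contact_force: [-0.4, -3.0, 7.7]
finger_gap: 58.8
finger_force: 30.0
```

```bash
cat > edge.py <<'E'
from h import *
s,R=stat();c,im=look("w5",R,s)
for kind in("orange","blue"):
  for k in cv2.findContours(mask(im,kind),cv2.RETR_EXTERNAL,cv2.CHAIN_APPROX_NONE)[0]:
    if len(k)<60: continue
    q=np.array([w2t(x) for x in ray(c,k[:,0].astype(float),75)]);print(kind,q.min(0).round(1),q.max(0).round(1))
E
python3 edge.py
```

```text
t 7.7 tcp [687.9 -61.7  56.3] tray [ 84.6 -36.7] yaw-tray 89.95 F [-0.4 -3.   7.7] 58.8 29.98817503452301 q6 [-0.17  0.34  1.67 -0.    1.13 -0.11]
orange tray [176.4 -75.4] (55.6, 2.4) ang-tray -0.1
orange tray [84.2 -4.3] (73.3, 58.1) ang-tray 89.9
blue tray [10.6 66.8] (88.1, 29.3) ang-tray -0.1
orange [148.6 -76.6] [204.3 -74.1]
orange [ 18.  -64.6] [ 25.2 -35. ]
orange [ 55.1 -40.9] [113.3  32.4]
blue [58.7 80.2] [103.7  81.3]
blue [-33.5  52.1] [54.7 81.5]
```

Call:
{"fn": "drive_tool", "kwargs": {
  "moves": [
    {"delta_pos": [0.03,0.003,0],"rotation": [0,0,0],"jaw": 0.5},
    {"delta_pos": [0.03,0,0],"rotation": [0,0,0],"jaw": 0.5},
    {"delta_pos": [0.03,0,0],"rotation": [0,0,0],"jaw": 0.5},
    {"delta_pos": [0.03,0,0],"rotation": [0,0,0],"jaw": 0.5},
    {"delta_pos": [0,0,0],"rotation": [0,0,0],"jaw": 0.5},
    {"delta_pos": [0,0,0],"rotation": [0,0,0],"jaw": 0.5}
  ]
}}

```text
time_s: 8.25
tcp_pos: [690.7, -31.3, 56.3]
tool_rot: [2.283, 2.155, -0.001]
contact_force: [-0.4, -0.6, 7.0]
finger_gap: 58.9
finger_force: 30.0
```

```bash
python3 edge.py
```

```text
t 8.25 tcp [690.7 -31.3  56.3] tray [85.7 -6.2] yaw-tray 89.94 F [-0.4 -0.6  7. ] 58.9 29.990278333425522 q6 [-0.12  0.34  1.67 -0.    1.13 -0.06]
orange tray [85.3 26.3] (73.3, 58.1) ang-tray 89.8
blue tray [86.2 96.8] (57.8, 30.1) ang-tray -0.1
blue tray [10.3 82.5] (88.9, 59.5) ang-tray -0.6
orange [ 19.1 -32.9] [25.7 -5.5]
orange [ 56.2 -10.4] [114.3  62.9]
blue [57.2 81.8] [115.1 111.9]
blue [-34.4  52.6] [ 54.9 112. ]
```

View pics/w5.png

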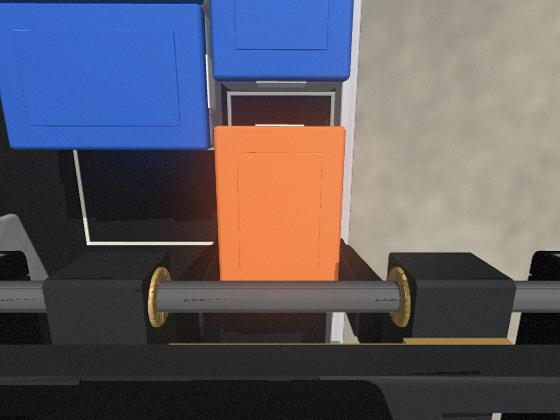

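tin_a is inside the passage, with its left end at row 127 and laid_cross about 18 mm ahead at row 82. I'll slide it the rest of the way.

Call:
{"fn": "drive_tool", "kwargs": {
  "moves": [
    {"delta_pos": [0.0175,0,0],"rotation": [0,0,0],"jaw": 0.5},
    {"delta_pos": [0.0175,0,0],"rotation": [0,0,0],"jaw": 0.5},
    {"delta_pos": [0.0175,0,0],"rotation": [0,0,0],"jaw": 0.5},
    {"delta_pos": [0.016,0,0],"rotation": [0,0,0],"jaw": 0.5},
    {"delta_pos": [0,0,0],"rotation": [0,0,0],"jaw": 0.5},
    {"delta_pos": [0,0,0],"rotation": [0,0,0],"jaw": 0.5}
  ]
}}

```text
time_s: 8.8
tcp_pos: [691.7, -15.0, 56.3]
tool_rot: [2.283, 2.155, -0.002]
contact_force: [0.1, -3.6, 5.9]
finger_gap: 58.9
finger_force: 30.0
```

```bash
python3 edge.py
```

```text
t 8.8 tcp [691.7 -15.   56.3] tray [85.7 10.1] yaw-tray 89.94 F [ 0.1 -3.6  5.9] 58.9 29.990045428276062 q6 [-0.1   0.35  1.67 -0.    1.13 -0.04]
orange tray [85.3 42.6] (73.3, 58.0) ang-tray 89.8
blue tray [ 86.2 105.8] (57.8, 44.7) ang-tray -0.1
blue tray [10.3 90.8] (89.3, 75.0) ang-tray -0.2
orange [ 19.2 -12.5] [25.   9.8]
orange [56.2  5.9] [114.4  79.3]
blue [57.2 83.5] [115.1 128.2]
blue [-34.5  53.2] [ 55.  128.3]
```

Run:
```python
import cv2
im=cv2.imread("pics/w5.png")[20:200,150:400];cv2.imwrite("pics/c5.png",cv2.resize(im,None,fx=3,fy=3))
```

```text
(no output)
```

View pics/c5.png

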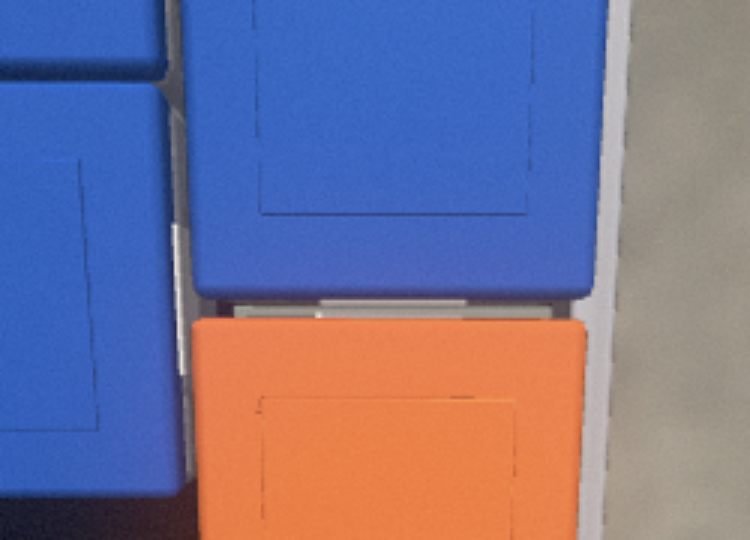

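The crop shows about a 3 mm gap between tin_a's left end and laid_cross, and tin_a is square between laid_row2 and the fence. I'll advance a little more, then release.

Call:
{"fn": "drive_tool", "kwargs": {
  "moves": [
    {"delta_pos": [0.005,0,0],"rotation": [0,0,0],"jaw": 0.5},
    {"delta_pos": [0.005,0,0],"rotation": [0,0,0],"jaw": 0.5},
    {"delta_pos": [0,0,0],"rotation": [0,0,0],"jaw": 0.5},
    {"delta_pos": [0,0,0],"rotation": [0,0,0],"jaw": 0.5}
  ]
}}

```text
time_s: 9.18
tcp_pos: [691.7, -13.1, 56.3]
tool_rot: [2.282, 2.154, -0.003]
contact_force: [-0.7, -5.2, 6.8]
finger_gap: 59.1
finger_force: 30.0
```

```bash
python3 edge.py
```

```text
t 9.1833 tcp [691.7 -13.1  56.3] tray [85.7 11.9] yaw-tray 89.93 F [-0.7 -5.2  6.8] 59.1 29.990158081054688 q6 [-0.1   0.35  1.67 -0.    1.13 -0.04]
orange tray [85.3 44.5] (73.3, 58.0) ang-tray 89.8
blue tray [ 86.2 106.7] (57.8, 46.4) ang-tray -0.2
blue tray [10.3 91.7] (89.5, 76.8) ang-tray -0.2
orange [ 19.2 -11.3] [24.6 11.2]
orange [56.2  7.8] [114.4  81.1]
blue [57.3 83.5] [115.1 130. ]
blue [-34.5  53.2] [ 55.1 130.2]
```

Call:
{"fn": "drive_tool", "kwargs": {
  "moves": [
    {"delta_pos": [0.004,0,0],"rotation": [0,0,0],"jaw": 0.5},
    {"delta_pos": [0,0,0],"rotation": [0,0,0],"jaw": 0.5},
    {"delta_pos": [0,0,0],"rotation": [0,0,0],"jaw": 0.75},
    {"delta_pos": [0,0,0],"rotation": [0,0,0],"jaw": 0.75},
    {"delta_pos": [0,0,0],"rotation": [0,0,0],"jaw": 0.75},
    {"delta_pos": [0,0,0],"rotation": [0,0,0],"jaw": 0.75},
    {"delta_pos": [0,0,0],"rotation": [0,0,0],"jaw": 0.75},
    {"delta_pos": [0,0,0],"rotation": [0,0,0],"jaw": 0.75}
  ]
}}

```text
time_s: 9.9
tcp_pos: [691.4, -9.4, 54.7]
tool_rot: [-2.283, -2.157, 0.001]
contact_force: [-0.2, 0.8, -0.3]
finger_gap: 71.3
finger_force: 0.0
```

Call:
{"fn": "drive_tool", "kwargs": {
  "moves": [
    {"delta_pos": [0,0,-0.1],"rotation": [0,0,0],"jaw": 0.8},
    {"delta_pos": [0,0,-0.1],"rotation": [0,0,0],"jaw": 0.9},
    {"delta_pos": [0,0,-0.1],"rotation": [0,0,0],"jaw": 1},
    {"delta_pos": [0,0,-0.1],"rotation": [0,0,0],"jaw": 1},
    {"delta_pos": [-0.0253,-0.114,0],"rotation": [0,0,0],"jaw": 1},
    {"delta_pos": [-0.0253,-0.114,0],"rotation": [0,0,0],"jaw": 1},
    {"delta_pos": [-0.0253,-0.114,0],"rotation": [0,0,0],"jaw": 1},
    {"delta_pos": [-0.0253,-0.114,0],"rotation": [0,0,0],"jaw": 1}
  ]
}}

```text
time_s: 10.57
tcp_pos: [575.2, -28.4, 155.2]
tool_rot: [-2.283, -2.158, 0.0]
contact_force: [-0.4, 0.1, 0.1]
finger_gap: 94.6
finger_force: 0.0
```

Call:
{"fn": "drive_tool", "kwargs": {
  "moves": [
    {"delta_pos": [-0.0253,-0.114,0],"rotation": [0,0,0],"jaw": 1},
    {"delta_pos": [-0.0253,-0.114,0],"rotation": [0,0,0],"jaw": 1},
    {"delta_pos": [-0.0253,-0.114,0],"rotation": [0,0,0],"jaw": 1},
    {"delta_pos": [-0.0253,-0.114,0],"rotation": [0,0,0],"jaw": 1},
    {"delta_pos": [0,0,0],"rotation": [0,0,0.0371],"jaw": 1},
    {"delta_pos": [0,0,0],"rotation": [0,0,0.0371],"jaw": 1},
    {"delta_pos": [0,0,0],"rotation": [0,0,0.0371],"jaw": 1},
    {"delta_pos": [0,0,0],"rotation": [0,0,0.0371],"jaw": 1},
    {"delta_pos": [0,0,0],"rotation": [0,0,0.0371],"jaw": 1},
    {"delta_pos": [0,0,0],"rotation": [0,0,0.0371],"jaw": 1}
  ]
}}

```text
time_s: 11.4
tcp_pos: [461.2, -47.0, 155.3]
tool_rot: [2.888, 1.236, 0.0]
contact_force: [-0.7, 0.2, -0.4]
finger_gap: 95.1
finger_force: 0.0
```

Call:
{"fn": "drive_tool", "kwargs": {
  "moves": [
    {"delta_pos": [0,0,0],"rotation": [0,0,0.0371],"jaw": 1},
    {"delta_pos": [0,0,0],"rotation": [0,0,0.0371],"jaw": 1},
    {"delta_pos": [0,0,0],"rotation": [0,0,0.0371],"jaw": 1},
    {"delta_pos": [0,0,0],"rotation": [0,0,0.0371],"jaw": 1},
    {"delta_pos": [0,0,0],"rotation": [0,0,0.0371],"jaw": 1},
    {"delta_pos": [0,0,0],"rotation": [0,0,0],"jaw": 1},
    {"delta_pos": [0,0,0],"rotation": [0,0,0],"jaw": 1}
  ]
}}

```text
time_s: 11.98
tcp_pos: [461.2, -47.1, 155.3]
tool_rot: [-3.12, -0.368, 0.0]
contact_force: [-0.9, 0.2, 0.4]
finger_gap: 94.7
finger_force: 0.0
```

```bash
python3 edge.py;python3 -c "
from h import *
go([461.3,-50.2,45]);im=grab_frame('top');print(rects(calibration('top'),im,'orange',75),rects(calibration('top'),im,'blue',75))"
```

```text
t 11.9833 tcp [461.2 -47.1 155.3] tray [-142.6  -35. ] yaw-tray 16.69 F [-0.9  0.2  0.4] 94.7 0.0 q6 [-0.22 -0.26  2.11 -0.    1.29  1.12]
orange tray [-162.  -205.1] (56.2, 22.3) ang-tray 29.9
orange tray [-106.3  -27.1] (88.2, 59.0) ang-tray 16.6
blue tray [-34.3  89.2] (86.5, 23.7) ang-tray -73.4
orange [-278.5   98.9] [-226.8  109.7]
orange [-186.1 -225.4] [-137.2 -184.9]
orange [-156.4  -67. ] [-56.3  12.8]
blue [-36.2  50.9] [-10.6 134. ]
t 12.0333 tcp [461.2 -47.1 155.3] tray [-142.5  -35. ] yaw-tray 16.68 F [ 0.1 -0.9  0.5] 95.1 0.0 q6 [-0.22 -0.26  2.11  0.    1.29  1.12]
delta tool /250: [-0.0026  0.0123  0.4412]
[(525.9, -34.0, 62.8, 35.5, -89.3), (691.7, 13.3, 87.5, 58.1, 86.5), (726.0, 644.8, 239.6, 237.6, 46.3)] [(649.7, 89.6, 149.4, 116.9, -3.2)]
```

View pics/w5.png

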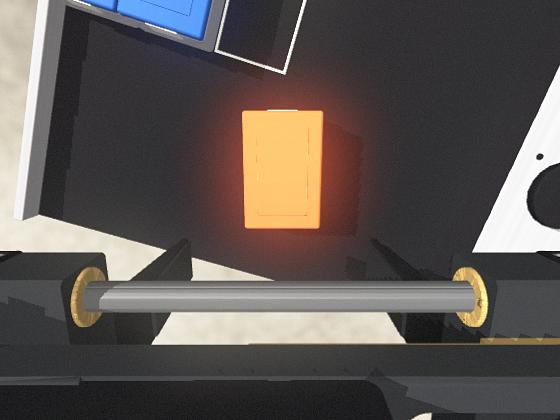

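tin_b is square to the tool, about 3 mm to its +y side. I'll correct that, descend and grip.

Call:
{"fn": "drive_tool", "kwargs": {
  "moves": [
    {"delta_pos": [0,0.0112,0.088],"rotation": [0,0,0],"jaw": 1},
    {"delta_pos": [0,0,0.088],"rotation": [0,0,0],"jaw": 1},
    {"delta_pos": [0,0,0.088],"rotation": [0,0,0],"jaw": 1},
    {"delta_pos": [0,0,0.088],"rotation": [0,0,0],"jaw": 1},
    {"delta_pos": [0,0,0.088],"rotation": [0,0,0],"jaw": 0.8},
    {"delta_pos": [0,0,0],"rotation": [0,0,0],"jaw": 0.5},
    {"delta_pos": [0,0,0],"rotation": [0,0,0],"jaw": 0.5},
    {"delta_pos": [0,0,0],"rotation": [0,0,0],"jaw": 0.5},
    {"delta_pos": [0,0,0],"rotation": [0,0,0],"jaw": 0.5},
    {"delta_pos": [0,0,0],"rotation": [0,0,0],"jaw": 0.5}
  ]
}}

```text
time_s: 12.92
tcp_pos: [463.3, -50.1, 47.1]
tool_rot: [3.12, 0.363, 0.005]
contact_force: [-2.7, 4.1, 3.0]
finger_gap: 60.8
finger_force: 1.9
```

Call:
{"fn": "drive_tool", "kwargs": {
  "moves": [
    {"delta_pos": [0,0,0],"rotation": [0,0,0],"jaw": 0.5},
    {"delta_pos": [0,0,0],"rotation": [0,0,0],"jaw": 0.5}
  ]
}}

```text
time_s: 13.08
tcp_pos: [463.1, -49.9, 47.1]
tool_rot: [3.12, 0.363, 0.004]
contact_force: [-2.1, 0.9, 6.0]
finger_gap: 58.9
finger_force: 30.0
```

```bash
python3 edge.py
```

```text
t 13.0833 tcp [463.1 -49.9  47.1] tray [-140.5  -37.7] yaw-tray 16.51 F [-2.1  0.9  6. ] 58.9 29.971109479665756 q6 [-0.22 -0.12  2.2   0.    1.06  1.12]
orange tray [-133.5  -93.4] (30.4, 8.7) ang-tray 21.7
orange tray [-102.3  -26.2] (80.2, 58.4) ang-tray 16.9
orange [-179.5   12.2] [-151.4   18.7]
orange [-147.1 -102.7] [-119.   -85.3]
orange [-148.6  -65.3] [-56.2  12.6]
```

Call:
{"fn": "drive_tool", "kwargs": {
  "moves": [
    {"delta_pos": [0,0,0],"rotation": [0,0,0.0307],"jaw": 0.5},
    {"delta_pos": [0,0,0],"rotation": [0,0,0.0307],"jaw": 0.5},
    {"delta_pos": [0,0,0],"rotation": [0,0,0.0307],"jaw": 0.5},
    {"delta_pos": [0.008,-0.0567,0],"rotation": [0,0,0],"jaw": 0.5},
    {"delta_pos": [0.008,-0.0567,0],"rotation": [0,0,0],"jaw": 0.5},
    {"delta_pos": [0.008,-0.0567,0],"rotation": [0,0,0],"jaw": 0.5},
    {"delta_pos": [0.008,-0.0567,0],"rotation": [0,0,0],"jaw": 0.5},
    {"delta_pos": [0,0,0],"rotation": [0,0,0],"jaw": 0.5},
    {"delta_pos": [0,0,0],"rotation": [0,0,0],"jaw": 0.5}
  ]
}}

```text
time_s: 13.88
tcp_pos: [475.1, 7.6, 47.1]
tool_rot: [-3.138, 0.089, -0.007]
contact_force: [0.5, 6.5, 5.8]
finger_gap: 59.0
finger_force: 30.0
```

```bash
python3 edge.py
```

```text
t 13.8833 tcp [475.1   7.6  47.1] tray [-131.7   20.4] yaw-tray -0.03 F [0.5 6.5 5.8] 59.0 29.96914565563202 q6 [-0.1  -0.1   2.18  0.    1.06  1.53]
orange tray [-140.4  -37.1] (30.7, 8.4) ang-tray 13.0
orange tray [-91.8  20.3] (79.8, 58.6) ang-tray 0.0
blue tray [-26.5  90.3] (78.1, 20.0) ang-tray 89.9
orange [-154.4   77.3] [-129.7   81.9]
orange [-155.6  -40.4] [-125.8  -30.4]
orange [-131.7   -8.9] [-51.9  49.6]
blue [-36.6  51.2] [-16.5 129.4]
```

View pics/w5.png

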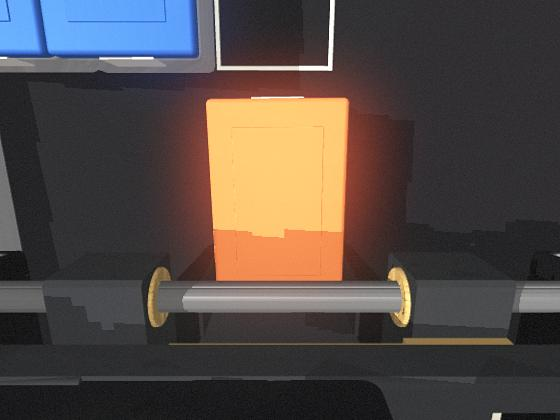

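tin_b is square in front of its outline (columns 218–333), with about 1.6 mm clearance from laid_row2. I'll advance and recheck at the mouth.

Call:
{"fn": "drive_tool", "kwargs": {
  "moves": [
    {"delta_pos": [0.028,0.002,0],"rotation": [0,0,0],"jaw": 0.5},
    {"delta_pos": [0.028,0.002,0],"rotation": [0,0,0],"jaw": 0.5},
    {"delta_pos": [0,0,0],"rotation": [0,0,0],"jaw": 0.5}
  ]
}}

```text
time_s: 14.18
tcp_pos: [487.5, 4.5, 46.8]
tool_rot: [-3.139, 0.09, 0.001]
contact_force: [-3.5, 0.3, 10.1]
finger_gap: 58.7
finger_force: 30.0
```

```bash
python3 edge.py
```

```text
t 14.1833 tcp [487.5   4.5  46.8] tray [-119.2   18. ] yaw-tray -0.05 F [-3.5  0.3 10.1] 58.7 29.991608262062073 q6 [-0.1  -0.07  2.15  0.    1.06  1.53]
orange tray [-127.5  -40. ] (30.8, 7.5) ang-tray 15.3
orange tray [-79.3  17.5] (79.2, 58.4) ang-tray -0.1
blue tray [-20.   89.9] (77.6, 31.6) ang-tray 89.9
orange [-141.6   74.9] [-117.3   79.4]
orange [-142.9  -44. ] [-113.1  -32.9]
orange [-119.   -11.6] [-39.7  46.8]
blue [-35.9  51.1] [ -4.2 128.7]
```

Call:
{"fn": "drive_tool", "kwargs": {
  "moves": [
    {"delta_pos": [0.044,-0.001,0],"rotation": [0,0,0],"jaw": 0.5},
    {"delta_pos": [0.044,-0.001,0],"rotation": [0,0,0],"jaw": 0.5},
    {"delta_pos": [0.044,-0.001,0],"rotation": [0,0,0],"jaw": 0.5},
    {"delta_pos": [0.044,-0.001,0],"rotation": [0,0,0],"jaw": 0.5},
    {"delta_pos": [0.044,-0.001,0],"rotation": [0,0,0],"jaw": 0.5},
    {"delta_pos": [0.044,0,0],"rotation": [0,0,0],"jaw": 0.5},
    {"delta_pos": [0,0,0],"rotation": [0,0,0],"jaw": 0.5}
  ]
}}

```text
time_s: 14.82
tcp_pos: [554.6, 1.3, 46.6]
tool_rot: [3.14, -0.091, 0.002]
contact_force: [-0.2, -0.1, 6.5]
finger_gap: 58.6
finger_force: 30.0
```

```bash
python3 edge.py
```

```text
t 14.8167 tcp [554.6   1.3  46.6] tray [-52.1  18.6] yaw-tray -0.07 F [-0.2 -0.1  6.5] 58.6 29.9993996322155 q6 [-0.09  0.08  2.    0.    1.06  1.53]
orange tray [-59.2 -39.1] (28.5, 7.4) ang-tray 16.2
orange tray [-12.5  18.2] (78.3, 58.2) ang-tray -0.2
orange tray [59.1 37.5] (87.5, 7.5) ang-tray 89.9
blue tray [ 9.1 97.8] (89.1, 87.6) ang-tray 89.5
blue tray [ 59.  102.3] (44.3, 7.8) ang-tray 89.9
orange [-73.  -43.4] [-45.9 -32.2]
orange [-51.7 -10.9] [26.7 47.4]
orange [55.3 -6.3] [62.9 81.2]
blue [-34.6  53. ] [ 53.1 142.7]
blue [55.1 80.2] [ 63.  124.5]
```

View pics/w5.png

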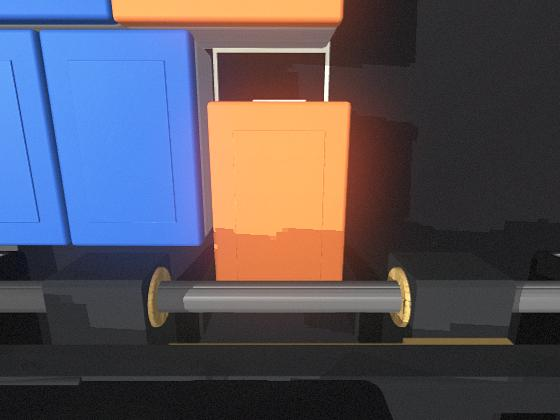

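tin_b is well inside the slot, and its front edge (row 102) is clear of tin_a. I've used up the picture budget, so from here I'll work from numbers only. I'll nudge it left, release, back off, shut the jaw and push from behind.

Call:
{"fn": "drive_tool", "kwargs": {
  "moves": [
    {"delta_pos": [0.008,-0.004,0],"rotation": [0,0,0],"jaw": 0.5},
    {"delta_pos": [0.008,-0.004,0],"rotation": [0,0,0],"jaw": 0.5},
    {"delta_pos": [0,0,0],"rotation": [0,0,0],"jaw": 0.5},
    {"delta_pos": [0,0,0],"rotation": [0,0,0],"jaw": 0.75},
    {"delta_pos": [0,0,0],"rotation": [0,0,0],"jaw": 0.75},
    {"delta_pos": [0,0,0],"rotation": [0,0,0],"jaw": 0.75},
    {"delta_pos": [0,0,0],"rotation": [0,0,0],"jaw": 0.75},
    {"delta_pos": [0,0,0],"rotation": [0,0,0],"jaw": 0.75}
  ]
}}

```text
time_s: 15.53
tcp_pos: [556.9, 3.7, 44.9]
tool_rot: [-3.14, 0.091, 0.001]
contact_force: [0.5, 0.4, 0.4]
finger_gap: 71.4
finger_force: 0.0
```

Call:
{"fn": "drive_tool", "kwargs": {
  "moves": [
    {"delta_pos": [-0.05,0,0],"rotation": [0,0,0],"jaw": 0.75},
    {"delta_pos": [-0.05,0,0],"rotation": [0,0,0],"jaw": 0.75},
    {"delta_pos": [-0.05,0,0],"rotation": [0,0,0],"jaw": 0.75},
    {"delta_pos": [-0.02,0,0],"rotation": [0,0,0],"jaw": 0},
    {"delta_pos": [0,0,0],"rotation": [0,0,0],"jaw": 0},
    {"delta_pos": [0,0,0],"rotation": [0,0,0],"jaw": 0},
    {"delta_pos": [0,0,0],"rotation": [0,0,0],"jaw": 0},
    {"delta_pos": [0,0,0],"rotation": [0,0,0],"jaw": 0},
    {"delta_pos": [0,0,0],"rotation": [0,0,0],"jaw": 0},
    {"delta_pos": [0,0,0],"rotation": [0,0,0],"jaw": 0}
  ]
}}

```text
time_s: 16.37
tcp_pos: [515.1, 6.1, 45.3]
tool_rot: [-3.14, 0.091, -0.0]
contact_force: [-0.2, 0.1, 1.6]
finger_gap: 29.9
finger_force: 0.0
```

Call:
{"fn": "drive_tool", "kwargs": {
  "moves": [
    {"delta_pos": [0,0,0],"rotation": [0,0,0],"jaw": 0},
    {"delta_pos": [0,0,0],"rotation": [0,0,0],"jaw": 0},
    {"delta_pos": [0,0,0],"rotation": [0,0,0],"jaw": 0},
    {"delta_pos": [0,0,0],"rotation": [0,0,0],"jaw": 0}
  ]
}}

```text
time_s: 16.7
tcp_pos: [514.7, 6.1, 45.2]
tool_rot: [-3.14, 0.091, 0.0]
contact_force: [0.1, 0.8, 0.0]
finger_gap: 4.1
finger_force: 0.0
```

```bash
python3 edge.py
```

```text
t 16.7 tcp [514.7   6.1  45.2] tray [-92.1  21.2] yaw-tray -0.07 F [0.1 0.8 0. ] 4.1 0.0 q6 [-0.09 -0.    2.09  0.    1.06  1.54]
orange tray [-18.6  19.4] (81.9, 58.3) ang-tray -0.1
blue tray [-6.3 96.1] (79.6, 57.5) ang-tray 89.8
orange [-109.4   14.1] [-88.1  16.1]
orange [-113.6   26.1] [-87.6  27.3]
orange [-59.7  -9.8] [22.3 48.6]
blue [-35.1  56.2] [ 22.5 136. ]
```

Call:
{"fn": "drive_tool", "kwargs": {
  "moves": [
    {"delta_pos": [0.04,0.005,0],"rotation": [0,0,0],"jaw": 0},
    {"delta_pos": [0.04,0,0],"rotation": [0,0,0],"jaw": 0},
    {"delta_pos": [0.02,0,0],"rotation": [0,0,0],"jaw": 0},
    {"delta_pos": [0.02,0,0],"rotation": [0,0,0],"jaw": 0},
    {"delta_pos": [0.02,0,0],"rotation": [0,0,0],"jaw": 0},
    {"delta_pos": [0.02,0,0],"rotation": [0,0,0],"jaw": 0},
    {"delta_pos": [0,0,0],"rotation": [0,0,0],"jaw": 0},
    {"delta_pos": [0,0,0],"rotation": [0,0,0],"jaw": 0}
  ]
}}

```text
time_s: 17.42
tcp_pos: [555.4, 2.5, 45.2]
tool_rot: [3.14, -0.091, 0.002]
contact_force: [0.2, 1.0, -0.4]
finger_gap: 0.6
finger_force: 0.0
```

```bash
python3 edge.py
```

```text
t 17.4167 tcp [555.4   2.5  45.2] tray [-51.3  19.8] yaw-tray -0.07 F [ 0.2  1.  -0.4] 0.6 0.0 q6 [-0.09  0.08  2.    0.    1.06  1.54]
orange tray [ 5.  19.5] (87.4, 58.1) ang-tray -0.1
orange tray [58.6 37.6] (87.4, 9.1) ang-tray 89.9
blue tray [ 9.5 98.4] (88.8, 87.2) ang-tray 89.8
blue tray [ 59.2 102.6] (44.3, 8.1) ang-tray 89.9
orange [-70.2  16.5] [-53.8  17.9]
orange [-38.7  -9.5] [48.8 48.6]
orange [53.9 -6.2] [63.2 81.2]
blue [-34.3  54.1] [ 53.1 142.9]
blue [55.1 80.4] [ 63.2 124.8]
```

Call:
{"fn": "drive_tool", "kwargs": {
  "moves": [
    {"delta_pos": [0.008,0,0],"rotation": [0,0,0],"jaw": 0},
    {"delta_pos": [0.008,0,0],"rotation": [0,0,0],"jaw": 0},
    {"delta_pos": [0,0,0],"rotation": [0,0,0],"jaw": 0},
    {"delta_pos": [0,0,0],"rotation": [0,0,0],"jaw": 0},
    {"delta_pos": [-0.06,0,0],"rotation": [0,0,0],"jaw": 0},
    {"delta_pos": [-0.02,0.065,0],"rotation": [0,0,0],"jaw": 0},
    {"delta_pos": [0,0.065,0],"rotation": [0,0,0],"jaw": 0},
    {"delta_pos": [0,0.065,0],"rotation": [0,0,0],"jaw": 0},
    {"delta_pos": [0,0.065,0],"rotation": [0,0,0],"jaw": 0},
    {"delta_pos": [0,0,0],"rotation": [0,0,0],"jaw": 0}
  ]
}}

```text
time_s: 18.3
tcp_pos: [535.5, -63.5, 45.7]
tool_rot: [3.139, -0.094, 0.004]
contact_force: [-0.5, -0.1, -0.6]
finger_gap: 0.4
finger_force: 0.0
```

```bash
python3 edge.py
```

```text
t 18.3 tcp [535.5 -63.5  45.7] tray [-67.4 -47.2] yaw-tray -0.2 F [-0.5 -0.1 -0.6] 0.4 0.0 q6 [-0.22  0.05  2.03 -0.    1.06  1.41]
orange tray [ 5.6 18. ] (83.6, 59.7) ang-tray -0.2
blue tray [ 5.2 54.4] (85.4, 20.6) ang-tray -11.6
orange [-88.7 -45.8] [-66.1 -44.3]
orange [-36.2 -11.8] [47.5 48. ]
blue [-34.6  48. ] [47.5 73.1]
```

Call:
{"fn": "drive_tool", "kwargs": {
  "moves": [
    {"delta_pos": [0.1,0,0],"rotation": [0,0,0],"jaw": 0},
    {"delta_pos": [0.1,0,0],"rotation": [0,0,0],"jaw": 0},
    {"delta_pos": [0.1,0,0],"rotation": [0,0,0],"jaw": 0},
    {"delta_pos": [0,-0.04,0],"rotation": [0,0,0],"jaw": 0},
    {"delta_pos": [0,-0.02,0],"rotation": [0,0,0],"jaw": 0},
    {"delta_pos": [0,-0.012,0],"rotation": [0,0,0],"jaw": 0},
    {"delta_pos": [0,-0.012,0],"rotation": [0,0,0],"jaw": 0},
    {"delta_pos": [0,0,0],"rotation": [0,0,0],"jaw": 0}
  ]
}}

```text
time_s: 19.02
tcp_pos: [610.0, -43.8, 45.1]
tool_rot: [-3.14, 0.089, 0.001]
contact_force: [0.8, -0.2, 0.2]
finger_gap: 0.1
finger_force: 0.0
```

```bash
python3 edge.py
```

```text
t 19.0167 tcp [610.  -43.8  45.1] tray [  5.8 -23.3] yaw-tray -0.01 F [ 0.8 -0.2  0.2] 0.1 0.0 q6 [-0.16  0.2   1.87  0.    1.08  1.47]
orange tray [-15.8  36.6] (23.0, 19.6) ang-tray 89.9
orange tray [30.  18.6] (58.8, 45.7) ang-tray 89.9
orange tray [85.1 36.5] (88.6, 57.9) ang-tray 89.6
blue tray [-17.1  71.6] (35.8, 16.0) ang-tray 89.9
blue tray [30.6 79.8] (47.0, 40.5) ang-tray -0.1
blue tray [85.8 86.7] (56.7, 11.7) ang-tray -0.3
orange [-25.6  25.1] [-6.  48.1]
orange [-15.  -21.9] [  3.5 -20.5]
orange [  7.1 -10.7] [52.9 48.1]
orange [56.2 -7.9] [114.2  80.9]
blue [-25.   53.6] [-9.  89.4]
blue [ 7.2 59.6] [ 54.2 100. ]
blue [57.5 80.7] [114.2  92.7]
```

Call:
{"fn": "drive_tool", "kwargs": {
  "moves": [
    {"delta_pos": [0,-0.006,0],"rotation": [0,0,0],"jaw": 0},
    {"delta_pos": [0,-0.006,0],"rotation": [0,0,0],"jaw": 0},
    {"delta_pos": [0,0,0],"rotation": [0,0,0],"jaw": 0},
    {"delta_pos": [0,0,0],"rotation": [0,0,0],"jaw": 0}
  ]
}}

```text
time_s: 19.4
tcp_pos: [611.1, -41.8, 45.4]
tool_rot: [3.14, -0.091, 0.0]
contact_force: [0.4, -1.3, 1.2]
finger_gap: 0.3
finger_force: 0.0
```

```bash
python3 edge.py | grep -v blue
```

```text
t 19.4 tcp [611.1 -41.8  45.4] tray [  6.8 -21.3] yaw-tray -0.08 F [ 0.4 -1.3  1.2] 0.3 0.0 q6 [-0.16  0.2   1.86 -0.    1.08  1.47]
orange tray [-14.8  37.7] (20.9, 20.2) ang-tray 89.9
orange tray [30.4 18.7] (58.6, 45.0) ang-tray 89.8
orange tray [85.  36.6] (88.5, 58.1) ang-tray 89.8
orange [-24.9  27.2] [-4.7 48.1]
orange [-14.8 -19.9] [  4.3 -18.5]
orange [  7.9 -10.6] [52.9 48.1]
orange [55.8 -7.7] [114.   80.9]
```

Call:
{"fn": "drive_tool", "kwargs": {
  "moves": [
    {"delta_pos": [0,-0.006,0],"rotation": [0,0,0],"jaw": 0},
    {"delta_pos": [0,-0.006,0],"rotation": [0,0,0],"jaw": 0},
    {"delta_pos": [0,0,0],"rotation": [0,0,0],"jaw": 0},
    {"delta_pos": [0,0,0],"rotation": [0,0,0],"jaw": 0}
  ]
}}

```text
time_s: 19.78
tcp_pos: [611.3, -38.9, 45.3]
tool_rot: [3.14, -0.09, 0.0]
contact_force: [-0.6, -1.5, -0.5]
finger_gap: 0.8
finger_force: 0.6
```

```bash
python3 edge.py
```

```text
t 19.7833 tcp [611.3 -38.9  45.3] tray [  6.9 -18.4] yaw-tray -0.06 F [-0.6 -1.5 -0.5] 0.8 0.6416421948233619 q6 [-0.15  0.2   1.86 -0.    1.08  1.48]
orange tray [-14.6  39.3] (20.2, 18.5) ang-tray 0.0
orange tray [30.5 19.3] (58.5, 45.0) ang-tray 89.8
orange tray [85.1 36.7] (88.4, 58.0) ang-tray 89.8
blue tray [-16.   74.1] (40.8, 16.0) ang-tray 89.8
blue tray [31.3 82.4] (46.2, 45.2) ang-tray -0.2
blue tray [86.1 89.4] (57.5, 16.8) ang-tray -0.5
orange [-24.7  30.1] [-4.6 48.6]
orange [-14.1 -17. ] [  7.9 -15.6]
orange [  8.1 -10.1] [53.  48.5]
orange [55.9 -7.6] [114.   80.9]
blue [-24.1  53.7] [-8.  94.5]
blue [ 8.1 59.9] [ 54.4 105.1]
blue [57.4 80.7] [114.7  98. ]
```

Call:
{"fn": "drive_tool", "kwargs": {
  "moves": [
    {"delta_pos": [0,-0.005,0],"rotation": [0,0,0],"jaw": 0},
    {"delta_pos": [0,-0.005,0],"rotation": [0,0,0],"jaw": 0},
    {"delta_pos": [0,0,0],"rotation": [0,0,0],"jaw": 0},
    {"delta_pos": [0,0,0],"rotation": [0,0,0],"jaw": 0}
  ]
}}

```text
time_s: 20.17
tcp_pos: [611.5, -36.3, 45.3]
tool_rot: [3.14, -0.09, 0.0]
contact_force: [-0.2, -2.8, 0.7]
finger_gap: 0.3
finger_force: 1.2
```

```bash
python3 edge.py
```

```text
t 20.1667 tcp [611.5 -36.3  45.3] tray [  6.9 -15.8] yaw-tray -0.06 F [-0.2 -2.8  0.7] 0.3 1.1895708434167318 q6 [-0.15  0.2   1.86 -0.    1.08  1.48]
orange tray [-14.6  41.8] (20.2, 18.3) ang-tray 0.0
orange tray [30.5 21.8] (58.3, 45.0) ang-tray 89.8
orange tray [85.1 36.8] (88.2, 58.0) ang-tray 89.7
blue tray [-16.   75.5] (43.3, 16.0) ang-tray 89.8
blue tray [31.3 85.6] (46.2, 44.2) ang-tray -0.2
blue tray [86.1 90.7] (57.5, 19.4) ang-tray -0.6
orange [-24.7  32.7] [-4.5 51. ]
orange [-14.1 -14.4] [  1.4 -13. ]
orange [ 8.1 -7.5] [53.1 50.9]
orange [55.9 -7.5] [114.1  81. ]
blue [-24.1  53.9] [-8.  97.1]
blue [ 8.2 63.5] [ 54.5 107.7]
blue [57.4 80.7] [114.8 100.6]
```

Call:
{"fn": "drive_tool", "kwargs": {
  "moves": [
    {"delta_pos": [0,0.08,0],"rotation": [0,0,0],"jaw": 0},
    {"delta_pos": [-0.045,0.09,-0.12],"rotation": [0,0,0],"jaw": 0},
    {"delta_pos": [-0.045,0.09,-0.12],"rotation": [0,0,0],"jaw": 0},
    {"delta_pos": [-0.045,0.09,-0.12],"rotation": [0,0,0],"jaw": 0},
    {"delta_pos": [-0.045,0.09,-0.12],"rotation": [0,0,0],"jaw": 0.3},
    {"delta_pos": [-0.045,0.09,-0.12],"rotation": [0,0,0],"jaw": 0.6},
    {"delta_pos": [-0.045,0.09,-0.12],"rotation": [0,0,0],"jaw": 0.6},
    {"delta_pos": [0,0,-0.12],"rotation": [0,0,0],"jaw": 0.6},
    {"delta_pos": [0,0,0],"rotation": [0,0,0],"jaw": 0.6}
  ]
}}

```text
time_s: 20.97
tcp_pos: [537.6, -189.0, 263.6]
tool_rot: [3.136, -0.094, 0.019]
contact_force: [0.1, -0.7, 1.4]
finger_gap: 28.4
finger_force: 0.0
```

```bash
cat > sel.py <<'E'
from h import *
s,R=stat();c,im=look("w6",R,s)
h=cv2.cvtColor(im,cv2.COLOR_RGB2HSV)
ax0=t2w([-60,-275])
def comps(m,z,rmax,amin):
    n,l,st,ce=cv2.connectedComponentsWithStats(m)
    for i in range(1,n):
        p=ray(c,ce[i],z)[0]
        if st[i,4]>=amin and np.linalg.norm(p-ax0)<rmax: 
            ys,xs=np.nonzero(l==i);P=ray(c,np.c_[xs,ys].astype(float),z);v=cv2.fitLine(P.astype(np.float32),2,0,.01,.01).ravel()
            r=np.linalg.norm(P-ax0,axis=1);print(st[i,4],"px",ce[i].round(0),"tray",w2t(p).round(1),"line ang tray rad",round(float(np.arctan2(v[1],v[0])-A),3),"near",w2t(P[r.argmin()]).round(1),"far",w2t(P[r.argmax()]).round(1))
print("red");comps(mask(im,"red"),30,70,4)
print("white z67");comps(cv2.inRange(h,(0,0,170),(180,60,255)),67,32,8)
print("black z67");comps(cv2.inRange(h,(0,0,0),(180,255,60)),35,60,6)
E
python3 sel.py; python3 -c "
from h import *
c=calibration('top');im=grab_frame('top');print(rects(c,im,'orange',75),rects(c,im,'blue',75))"
```

```text
t 20.9667 tcp [ 537.6 -189.   263.6] tray [ -58.2 -172.4] yaw-tray -0.19 F [ 0.1 -0.7  1.4] 28.4 0.0 q6 [-0.43 -0.09  1.78  0.    1.43  1.2 ]
orange tray [ 7.7 21.1] (87.4, 59.0) ang-tray -0.2
orange tray [85.1 36.2] (88.3, 57.6) ang-tray 89.8
blue tray [ 9. 88.] (87.3, 74.1) ang-tray -0.4
blue tray [85.2 94.1] (57.7, 26.3) ang-tray -0.4
red
33 px [372. 157.] tray [ -20.2 -285.3] line ang tray rad -1.213 near [ -24.9 -285. ] far [ -16.6 -286.9]
white z67
86 px [361. 183.] tray [ -45.5 -265.3] line ang tray rad 0.494 near [ -56.2 -271.1] far [ -34.9 -260. ]
black z67
11 px [318. 177.] tray [ -43.2 -221. ] line ang tray rad 0.023 near [ -49.2 -221.2] far [ -37.2 -220.9]
[(613.4, 2.5, 88.2, 57.8, -3.4), (691.7, 13.3, 87.5, 58.1, 86.5), (726.0, 644.8, 239.6, 237.6, 46.3)] [(649.8, 90.6, 149.3, 114.7, -3.5)]
```

Call:
{"fn": "drive_tool", "kwargs": {
  "moves": [
    {"delta_pos": [-0.0018,0.102,0],"rotation": [0,0,0],"jaw": 0.6},
    {"delta_pos": [-0.0018,0.102,0],"rotation": [0,0,0],"jaw": 0.6},
    {"delta_pos": [-0.0018,0.102,0],"rotation": [0,0,0],"jaw": 0.6},
    {"delta_pos": [-0.0018,0.102,0],"rotation": [0,0,0],"jaw": 0.6},
    {"delta_pos": [0,0,0.13],"rotation": [0,0,-0.0396],"jaw": 0.6},
    {"delta_pos": [0,0,0.13],"rotation": [0,0,-0.0396],"jaw": 0.6},
    {"delta_pos": [0,0,0.13],"rotation": [0,0,-0.0396],"jaw": 0.6},
    {"delta_pos": [0,0,0.13],"rotation": [0,0,-0.0396],"jaw": 0.6},
    {"delta_pos": [0,0,0],"rotation": [0,0,0],"jaw": 0.6},
    {"delta_pos": [0,0,0],"rotation": [0,0,0],"jaw": 0.6}
  ]
}}

```text
time_s: 21.9
tcp_pos: [525.4, -286.7, 121.3]
tool_rot: [-3.061, -0.68, 0.008]
contact_force: [0.5, -0.9, -0.3]
finger_gap: 56.6
finger_force: 0.0
```

```bash
python3 sel.py; python3 -c "
from h import *
go(np.r_[t2w([-60,-274.3]),47])"
```

```text
t 21.9 tcp [ 525.4 -286.7  121.3] tray [ -64.9 -270.6] yaw-tray 28.3 F [ 0.5 -0.9 -0.3] 56.6 0.0 q6 [-0.59  0.09  1.85  0.    1.21  0.54]
red
128 px [323. 175.] tray [ -20.2 -285.1] line ang tray rad 0.757 near [ -24.9 -284.6] far [ -15.5 -285.5]
white z67
207 px [286. 201.] tray [ -45.4 -265.2] line ang tray rad 0.496 near [ -55.6 -271.9] far [ -35.6 -258.7]
black z67
698 px [303. 227.] tray [ -63.5 -291.1] line ang tray rad 0.44 near [ -58.9 -277.1] far [ -85.4 -291.6]
6 px [286. 219.] tray [ -64.3 -276.1] line ang tray rad -0.938 near [ -63.6 -277. ] far [ -65.5 -275.3]
12 px [292. 254.] tray [ -88.3 -294.6] line ang tray rad 0.393 near [ -85.4 -293.5] far [ -91.2 -295.7]
t 21.95 tcp [ 527.2 -288.   124.5] tray [ -63.  -271.8] yaw-tray 28.31 F [-0.2 -0.2 -0.3] 57.2 0.0 q6 [-0.59  0.09  1.84  0.    1.21  0.54]
delta tool /250: [0.0061 0.0153 0.31  ]
```

Call:
{"fn": "drive_tool", "kwargs": {
  "moves": [
    {"delta_pos": [0.006,0.008,0.05],"rotation": [0,0,0],"jaw": 0.6},
    {"delta_pos": [0,0,0],"rotation": [0,0,0],"jaw": 0.6},
    {"delta_pos": [0,0,0],"rotation": [0,0,0],"jaw": 0.6},
    {"delta_pos": [0,0,0],"rotation": [0,0,0],"jaw": 0.6}
  ]
}}

```text
time_s: 22.28
tcp_pos: [530.3, -290.4, 114.0]
tool_rot: [3.065, 0.684, 0.002]
contact_force: [1.2, 0.0, 1.1]
finger_gap: 57.1
finger_force: 0.0
```

```bash
python3 -c "
from h import *
go(np.r_[t2w([-60,-274]),47])"
```

```text
t 22.2833 tcp [ 530.3 -290.4  114. ] tray [ -59.8 -274. ] yaw-tray 28.41 F [1.2 0.  1.1] 57.1 0.0 q6 [-0.59  0.11  1.84  0.    1.19  0.54]
delta tool /250: [-0.0009 -0.0007  0.268 ]
```

Call:
{"fn": "drive_tool", "kwargs": {
  "moves": [
    {"delta_pos": [0,0,0.067],"rotation": [0,0,0],"jaw": 0.6},
    {"delta_pos": [0,0,0.067],"rotation": [0,0,0],"jaw": 0.6},
    {"delta_pos": [0,0,0.067],"rotation": [0,0,0],"jaw": 0.6},
    {"delta_pos": [0,0,0.067],"rotation": [0,0,0],"jaw": 0.3},
    {"delta_pos": [0,0,0],"rotation": [0,0,0],"jaw": 0},
    {"delta_pos": [0,0,0],"rotation": [0,0,0],"jaw": 0},
    {"delta_pos": [0,0,0],"rotation": [0,0,0],"jaw": 0},
    {"delta_pos": [0,0,0],"rotation": [0,0,0],"jaw": 0},
    {"delta_pos": [0,0,0],"rotation": [0,0,0],"jaw": 0}
  ]
}}

```text
time_s: 23.03
tcp_pos: [530.6, -290.7, 47.5]
tool_rot: [3.064, 0.685, 0.003]
contact_force: [0.0, -0.2, -0.1]
finger_gap: 22.7
finger_force: 0.0
```

Call:
{"fn": "drive_tool", "kwargs": {
  "moves": [
    {"delta_pos": [0,0,0],"rotation": [0,0,0],"jaw": 0},
    {"delta_pos": [0,0,0],"rotation": [0,0,0],"jaw": 0}
  ]
}}

```text
time_s: 23.2
tcp_pos: [529.6, -289.3, 46.9]
tool_rot: [-3.064, -0.684, 0.0]
contact_force: [-2.5, 3.8, 5.1]
finger_gap: 11.7
finger_force: 30.0
```

```bash
python3 -c "
from h import *
stat()"
```

```text
t 23.2 tcp [ 529.6 -289.3   46.9] tray [ -60.5 -273. ] yaw-tray 28.42 F [-2.5  3.8  5.1] 11.7 30.001016557216644 q6 [-0.59  0.18  1.88  0.    1.08  0.54]
```

Call:
{"fn": "drive_tool", "kwargs": {
  "moves": [
    {"delta_pos": [0,0,0],"rotation": [0,0,0.0362],"jaw": 0},
    {"delta_pos": [0,0,0],"rotation": [0,0,0.0362],"jaw": 0},
    {"delta_pos": [0,0,0],"rotation": [0,0,0.0362],"jaw": 0},
    {"delta_pos": [0,0,0],"rotation": [0,0,0.0362],"jaw": 0},
    {"delta_pos": [0,0,0],"rotation": [0,0,0.0362],"jaw": 0},
    {"delta_pos": [0,0,0],"rotation": [0,0,0.0362],"jaw": 0},
    {"delta_pos": [0,0,0],"rotation": [0,0,0.0362],"jaw": 0},
    {"delta_pos": [0,0,0],"rotation": [0,0,0],"jaw": 0},
    {"delta_pos": [0,0,0],"rotation": [0,0,0],"jaw": 0}
  ]
}}

```text
time_s: 23.95
tcp_pos: [529.6, -288.1, 46.9]
tool_rot: [-3.088, 0.557, 0.003]
contact_force: [-1.9, 7.3, 7.6]
finger_gap: 11.9
finger_force: 30.0
```

```bash
python3 -c "
from h import *
stat()"
```

```text
t 23.95 tcp [ 529.6 -288.1   46.9] tray [ -60.7 -271.8] yaw-tray -17.2 F [-1.9  7.3  7.6] 11.9 30.00157803297043 q6 [-0.59  0.18  1.88  0.    1.08  1.34]
```

Turned to −17.2°. Next: release, rise, and check the selector and the layer.

Call:
{"fn": "drive_tool", "kwargs": {
  "moves": [
    {"delta_pos": [0,0,0],"rotation": [0,0,0],"jaw": 0.5},
    {"delta_pos": [0,0,0],"rotation": [0,0,0],"jaw": 0.5},
    {"delta_pos": [0,0,0],"rotation": [0,0,0],"jaw": 0.5},
    {"delta_pos": [0,0,0],"rotation": [0,0,0],"jaw": 0.5},
    {"delta_pos": [0,0,0],"rotation": [0,0,0],"jaw": 0.5},
    {"delta_pos": [0,0,-0.1],"rotation": [0,0,0],"jaw": 0.5},
    {"delta_pos": [0,0,-0.1],"rotation": [0,0,0],"jaw": 0.5},
    {"delta_pos": [0,0,-0.1],"rotation": [0,0,0],"jaw": 0.5},
    {"delta_pos": [0,0,-0.1],"rotation": [0,0,0],"jaw": 0.5},
    {"delta_pos": [0,0,0],"rotation": [0,0,0],"jaw": 0.5}
  ]
}}

```text
time_s: 24.78
tcp_pos: [532.7, -292.2, 152.4]
tool_rot: [3.088, -0.556, 0.015]
contact_force: [1.0, -0.7, 1.3]
finger_gap: 47.5
finger_force: 0.0
```

```bash
python3 sel.py;  python3 -c "
from h import *
c=calibration('top');im=grab_frame('top');print(rects(c,im,'orange',75),rects(c,im,'blue',75))"
```

```text
t 24.7833 tcp [ 532.7 -292.2  152.4] tray [ -57.4 -275.7] yaw-tray -17.18 F [ 1.  -0.7  1.3] 47.5 0.0 q6 [-0.59  0.07  1.81 -0.    1.25  1.34]
red
99 px [275. 166.] tray [ -20.3 -285.1] line ang tray rad 0.162 near [ -25.1 -286.1] far [ -15.5 -284.5]
white z67
150 px [275. 203.] tray [ -44.2 -277.6] line ang tray rad -0.299 near [ -56.2 -274.7] far [ -32.6 -279.6]
black z67
712 px [293. 219.] tray [ -69.5 -286.5] line ang tray rad -0.531 near [ -60.9 -277.8] far [ -89.6 -272.7]
12 px [271. 212.] tray [ -57.8 -269.4] line ang tray rad -0.306 near [ -58.2 -269.3] far [ -53.  -270.9]
9 px [276. 219.] tray [ -64.8 -271.6] line ang tray rad 1.462 near [ -64.7 -274.7] far [ -65.1 -269.9]
6 px [248. 230.] tray [ -66.6 -244.5] line ang tray rad -0.169 near [ -65.3 -245.4] far [ -68.8 -244.3]
12 px [281. 250.] tray [ -93.5 -267.4] line ang tray rad -0.308 near [ -90.1 -267.8] far [ -96.8 -266.7]
[(613.5, 2.5, 88.4, 57.8, -3.4), (691.6, 13.2, 87.4, 58.3, 86.5), (726.6, 645.4, 241.3, 237.6, 46.3)] [(649.8, 90.4, 149.3, 114.6, -3.3)]
```

```bash
python3 -c "
from workcell import *
print(sign_off())"
```

```text
the job is handed in; nothing more can be done
None
```

The job is handed in, though I viewed 11 pictures against the limit of 10: both orange tins were slid into the outlined spaces, then the selector was turned to the red mark (pointer −0.299 rad, joint ≈ 1.20). By camera, tin_a and tin_b are about 1–1.5 mm off nominal, the blue tins moved no more than the cameras can resolve, and the clock was about 25 s.

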